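# Unlock the bamboo key box and hold its shackle over the key dish

### The job

Unlock the bamboo key box: turn the dial on top, feeling it click from notch to notch, until its white pointer rests in the notch at the green mark. Then take the steel shackle by the black grip on its top bar, pull it straight up out of the box, and carry it over the cream key dish. Finish there while still holding the shackle upright in the gripper, clear above the middle of the dish; leave the dial at the green mark, the box lid shut, and everything else on the shelf where it is.

Things in the scene. Friction and masses are not known exactly. Their poses are not given: they have to be found in the camera images.
- lockbox: bamboo key box, fixed, 150 mm along own x, 270 mm along own y, flat top 80 mm up; origin at centre of underside. On top: aluminium deck (y -40 to 135 mm) with the dial (axis x 0, y 57 mm), its green mark (x 0, y 21 mm; black ticks at the other notches, every 30 deg) and shackle holes at x 0 and x 40, y -15 mm; hinged lid from y -135 to -40 mm.
- dial_grip (a point): where to grip the dial: on its vertical axis, 110 mm above the shelf. Grey paddle 12 mm thick (own x), 50 mm long (own y), from 88 up to 122 mm above the shelf, on a black disc 54 mm across. Turns with the dial; the white pointer is the paddle's half toward own -y.
- dial (a joint): rad; 0 = white pointer at the green mark (along the box's -y), the notch that frees the shackle; grows counter-clockwise from above; range -0.55 to 2.75, starts between 1.0 and 2.65: turn clockwise. A detent of 0.09 N m pulls it into notches every 0.524 rad, where it stays when let go. The shackle is free within 0.1 of 0, elsewhere it rises only about 2 mm.
- shackle_bar (a point): middle of the top bar of the loose steel shackle (upside-down U, 160 g, 10 mm bar, legs 40 mm apart), at first 134 mm above the shelf; own x and y as the box's. The level bar (along x) has a black flat-sided grip sleeve 26 x 12 x 16 mm high. Legs reach 116 mm below it, 62 mm in the box (1.5 mm play a side); the -x leg has a toe 16 mm out to +y, 16 to 24 mm above its end.
- shackle_ends (a point): point midway between the lower ends of the shackle's legs, 116 mm below the middle of its top bar; own z points up along the legs
- lid (a joint): lid angle in rad, 0 = shut, grows as it opens; hinged along the box's -y end. Its steel hasp tongue, 3 mm thick, lies on the deck around the shackle's toed leg.
- keydish: cream ceramic key dish, round, 130 mm across and 26 mm high, loose, 450 g; origin at the centre of its underside
- bowl: teal bowl, 136 mm across, 58 mm high, loose bystander; origin at the centre of its underside
- jar: small glass jar with a metal cap, 56 mm across, 75 mm high, loose bystander; origin at the centre of its underside
- flashlight: grey flashlight lying along its own x, 145 mm long, 40 mm high, with a red toggle, loose bystander; origin under its middle
- glasses_case: black spectacle case, 70 x 165 x 35 mm, loose bystander; origin at the centre of its underside
- tape_measure: yellow tape measure, 62 x 34 x 60 mm, loose bystander; origin at the centre of its underside
Not all that is in view belongs to the job. There is more than one size of the keydish; the one meant has the size given above.

How it is judged (in metres and radians):
On the way, in this order (a step that is already met when the one before it is completed fails the run):
1. the dial rests in the notch at the green mark with the shackle still in the box (value of joint dial between -0.12 and 0.12 rad and height (world z) of shackle_ends below 0.03 m), for 0.3 s.
2. the shackle is pulled out of the box (height (world z) of shackle_ends above 0.084 m and value of joint dial between -0.2 and 0.2 rad), for 0.1 s.
At the end, for the whole second after the job is handed in: Shackle gripped (over 2 N), still, upright within 0.3 rad, leg ends at least 35 mm up and within 45 mm of the dish centre seen from above, touching neither dish nor box; dial within 0.2 rad of the green mark, lid under 0.1 rad, dish moved under 25 mm (horizontal distance between shackle_ends and keydish below 0.045 m and height (world z) of shackle_ends above 0.035 m and angle between shackle_ends's own z axis and vertical below 0.3 rad and contact force between the fingers and shackle above 2 N and contact force between shackle and keydish below 0.1 N and contact force between shackle and lockbox below 0.1 N and linear speed of shackle below 0.03 m/s and value of joint dial between -0.2 and 0.2 rad and value of joint lid below 0.1 rad and distance of keydish from where it was at the start of the episode below 0.025 m); the arm keeps its last pose, push and grip.
It fails at once if another thing on the shelf is moved by 30 mm or more (distance of any of bowl, jar, flashlight, glasses_case, tape_measure from where it was at the start of the episode above 0.03 m).
It fails at once if the lid is opened (value of joint lid above 0.3 rad).
It also fails if it takes over 69 s, if anything falls off the work surface, if the arm or the gripper's body presses on something with over 40 N, if the wrist force passes 120 N, or if a joint passes its speed limit or range.

### The arm

A 6-joint arm with a two-finger parallel gripper is mounted at the origin on the work surface. World frame = base frame: x ahead of the robot, y to its left, z up, the work surface at z = 0. Lengths are in mm, angles in rad, forces in N, time in s.
With the tool pointing down it reaches from about 350 to 875 mm from the base axis. Payload 4.2 kg.
Tool frame: the origin (TCP) lies midway between the tips of the shut fingers; the grasp point (between the pads) lies 19 mm behind it; y points along the fingers, x is the direction in which the jaws open and shut, and the axes are right-handed (so a half turn about y gives the same grasp; the last joint's range is limited). The gripper opens to 85 mm and grips with 20 to 120 N. Pads are 22 mm wide; open, the fingers measure 114 mm over their backs; the gripper's body (76 mm by 85 mm) begins 54 mm behind the grasp point. The pads swing forward as they close: fully open they stand 13 mm farther back than shut.
Start: joints at [-1.069, 0.385, 0.008, 0, -1.194, -0.259], TCP at [150.281, -606.642, 231.312] pointing down, gripper open.
Joint ranges: [-3.14, 3.14], [-1.21, 2.06], [-1.07, 1.41], [-3.16, 2.05], [-2.99, -0.16], [-3.1, 3.1]. Speed limits (rad/s): [2.79, 2.79, 3.14, 3.14, 3.14, 3.14].

### API

Orientations are given as a unit quaternion [x, y, z, w].
In Python, from bench import read_state, get_image, job_done gives the robot as it stands.
- The arm moves only by the tool play_rows, never from a script. Its argument "series" is a list of rows, each a list of 7 numbers: the shift along the tool's x, y, z in m, then the turn, a rotation vector about the tool's x, y, z in rad, then the finger opening in m, from 0 to 0.0854. In form: [[x, y, z, wx, wy, wz, claw], ...]. A call has 1 to 10 rows; each row shifts and turns the pose as measured when the row begins, along the tool's axes as they then stand; what a row does not reach is not made up. A row lasts 1/10 s, in which the tool goes at most 50 mm and 8.59 degrees, less where a joint would pass 70% of its speed; a pose out of reach is approached as far as the arm can. A call with a gripper value outside its range is refused whole. The fingers move at their own pace and stop on an object; the grip force is fixed at half the most. Time passes only in rows, so rows that do not move let the fingers close. It gives the time, the measured TCP pose, the force and the opening at its end, in the units of the state.
- read_state(): the state, without advancing time (a new reading comes with each control period).
- get_image(name): name is "scene" or "top" or "wrist"; returns a dict with "color" (384x512x3 uint8, red, green, blue), "intrinsics" (3x3 intrinsics, pixels), "origin" and "orientation" of the camera in the world. Camera axes: x right, y down, z forward; pixel columns grow to the right and rows downward; lengths in mm; the calibration is good to about 2 mm. A picture is of the moment at which its call begins. There is no depth.
- job_done(): hands the job in, once; it reports no verdict.
The state is a dict: "clock": time; "joints": joint angles; "joint_vel": joint speeds; "joint_efforts": joint torques, N m; "position": TCP position; "ee_rot": TCP orientation; "contact_force": force on the tool from outside, world axes, zero at the start; "wrist_torque": the same for the moment, N m; "gripper_width": finger opening in mm.
Only numpy, scipy, OpenCV 4.12 (cv2) and the standard library are available. Lean on these libraries where they do the work, as an engineer would, in place of code of your own. Each camera call takes 0.05 s, during which the arm holds its last target. There are 200 camera calls.

## Working session

There is one attempt and no reset: what is moved stays moved. The work goes in short steps, Python scripts to look and compute and a tool call to move; the robot and the scene stay as the last step left them, time stands still between calls to the robot, and variables do not carry over. Pictures are saved under pics/ and viewed, about 8 in all and at most 12, crops included, and the job is handed in when it is done.

Besides the shell and the picture viewer there is one more tool, called after ">>>" by a JSON object that holds its "method" and its "body", one argument or row to a line. play_rows: Moves the arm, as the interface text tells. Its arguments: {"type":"object","properties":{"series":{"type":"array","items":{"type":"array","items":{"type":"number"}}}},"required":["series"]}

```bash
mkdir -p pics; ls
cat > h.py <<'E'
import numpy as np, cv2
from scipy.spatial.transform import Rotation as R
from bench import read_state, get_image, job_done
def save(n,im): cv2.imwrite('pics/'+n, cv2.cvtColor(im,cv2.COLOR_RGB2BGR))
def ray(c,u,v):
    d=np.linalg.inv(c['intrinsics'])@np.array([u,v,1.]); return R.from_quat(c['orientation']).apply(d) if np.size(c['orientation'])==4 else np.array(c['orientation'])@d
def onz(c,u,v,z):
    d=ray(c,u,v); o=np.array(c['origin'],float); return o+d*(z-o[2])/d[2]
def proj(c,p):
    q=R.from_quat(c['orientation']).inv().apply(np.array(p)-np.array(c['origin'])); q=np.array(c['intrinsics'])@q; return q[:2]/q[2]
E
python3 - <<'E'
from h import *
import pickle
s=read_state(); print(s)
C={}
for n in('scene','top','wrist'):
    c=get_image(n);C[n]=c; print(n,c['intrinsics'],c['origin'],c['orientation'])
pickle.dump(C,open('c0.pkl','wb'))
save('top0.png',cv2.resize(C['top']['color'],(800,600)))
save('scene0.png',cv2.resize(C['scene']['color'],(800,600)))
E
```

```text
pics
{'clock': 0.0, 'joints': array([-1.06941722e+00,  3.85559984e-01,  6.61982099e-03, -5.06631960e-04,
       -1.19401813e+00, -2.58602169e-01]), 'joint_vel': array([-0.00066567,  0.00018065,  0.00015623,  0.00042012,  0.00066426,
        0.00199906]), 'joint_efforts': array([-1.99301925e-03, -3.92291522e+01,  1.88397181e+01,  4.18608516e+00,
       -4.62908152e-03, -1.01525913e-05]), 'position': array([ 150.12629298, -606.09057914,  230.21604587]), 'ee_rot': array([ 0.43519047,  0.5572794 , -0.5563705 , -0.43646397]), 'contact_force': array([ 0.34570709, -0.50988464,  0.52667052]), 'wrist_torque': array([ 0.03671688, -0.01560976,  0.01105299]), 'gripper_width': 85.47355667165806}
scene [[432.68396495   0.         266.38996285]
 [  0.         432.68396495 188.4164127 ]
 [  0.           0.           1.        ]] [ 1352.16179257 -1147.43684207  1136.77227066] [ 0.85248832  0.26739874 -0.13783186 -0.42750902]
top [[427.30800657   0.         250.81604004]
 [  0.         427.30800657 186.78802527]
 [  0.           0.           1.        ]] [ 433.69880493  -17.1083164  1581.66044639] [ 0.70727589 -0.705946    0.03255405 -0.01847408]
wrist [[289.73304486   0.         256.2279217 ]
 [  0.         289.73304486 197.41372301]
 [  0.           0.           1.        ]] [  85.13187436 -623.65846491  373.15562733] [0.610739   0.78053082 0.10572373 0.08119119]
```

View pics/top0.png

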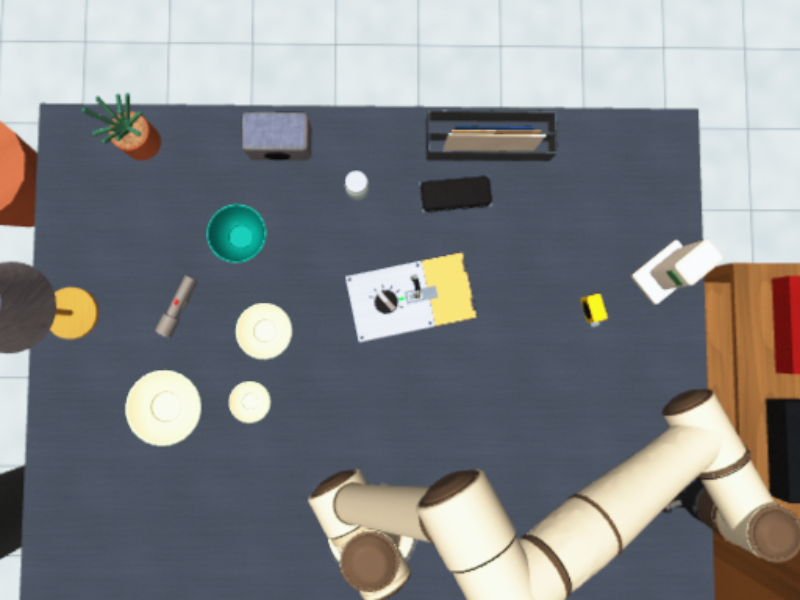

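View pics/scene0.png

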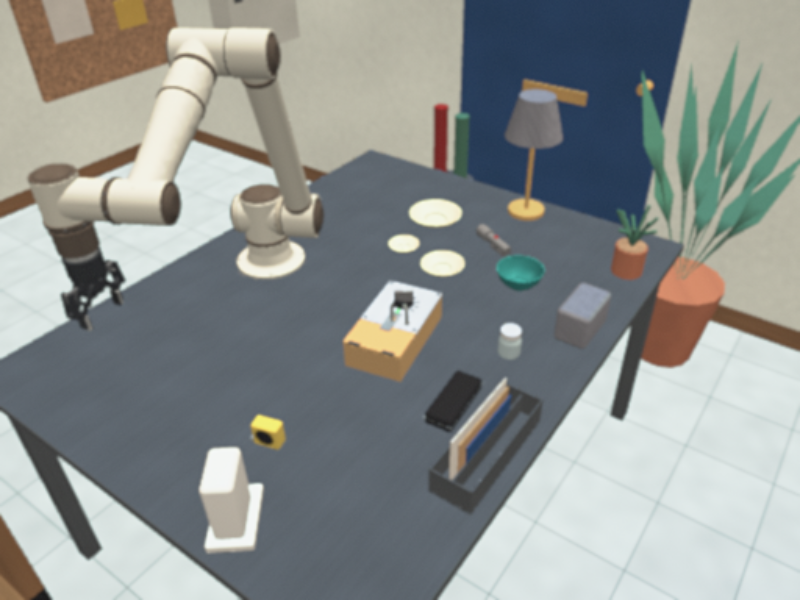

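Three dishes could be the one meant, in 800x600 top pixels: (264,331) about 56 px across, (163,408) about 76 px and (249,402) about 42 px. At about 0.43 px/mm, 130 mm is 56 px, so the first fits. I'll measure it and confirm in a crop.

Run:
```python
from h import *
import pickle
C=pickle.load(open('c0.pkl','rb'));c=C['top'];im=c['color'];hsv=cv2.cvtColor(im,cv2.COLOR_RGB2HSV)
# dishes
m=cv2.inRange(hsv,(15,15,170),(40,110,255))
for k in cv2.findContours(m,cv2.RETR_EXTERNAL,cv2.CHAIN_APPROX_NONE)[0]:
    if cv2.contourArea(k)>300:
        (u,v),r=cv2.minEnclosingCircle(k); 
        if v<290 and u<200: print('dish',u,v,onz(c,u,v,26)[:2],'diam',np.linalg.norm(onz(c,u+r,v,26)-onz(c,u-r,v,26)))
# box: deck + lid
x0,y0,x1,y1=215,155,310,225
sub=im[y0:y1,x0:x1].astype(int); hs=hsv[y0:y1,x0:x1]
yel=cv2.inRange(hs,(12,90,140),(35,255,255)); wh=cv2.inRange(hs,(0,0,150),(180,60,255))
m=cv2.morphologyEx(yel|wh,cv2.MORPH_CLOSE,np.ones((5,5)))
k=max(cv2.findContours(m,cv2.RETR_EXTERNAL,cv2.CHAIN_APPROX_NONE)[0],key=cv2.contourArea)
P=np.array([onz(c,a+x0,b+y0,80)[:2] for a,b in k[:,0]],np.float32)
rc=cv2.minAreaRect(P);print('box rect',rc)
for n,mk in(('yel',yel),('wh',wh)):
    k=max(cv2.findContours(mk,cv2.RETR_EXTERNAL,cv2.CHAIN_APPROX_NONE)[0],key=cv2.contourArea)
    P=np.array([onz(c,a+x0,b+y0,80)[:2] for a,b in k[:,0]],np.float32); print(n,cv2.minAreaRect(P))
gr=cv2.inRange(hs,(45,90,90),(85,255,255)); b,a=np.nonzero(gr); print('green',a.mean()+x0,b.mean()+y0,onz(c,a.mean()+x0,b.mean()+y0,81)[:2],len(a))
a=cv2.resize(im[155:225,210:310],(800,560),interpolation=cv2.INTER_CUBIC); save('box0.png',a)
save('dish0.png',cv2.resize(im[185:295,70:200],(650,550),interpolation=cv2.INTER_CUBIC))
```

```text
dish 159.4640655517578 257.044921875 [292.29900202 279.93155969] diam 94.8710090840796
dish 103.77971649169922 260.685302734375 [279.51119366 478.34511845] diam 173.7409902342279
dish 168.5 211.5 [455.71805426 250.03644094] diam 129.2063503639681
box rect ((532.737060546875, -87.95988464355469), (153.3153839111328, 272.2933349609375), 11.938237190246582)
yel ((550.8994750976562, -175.31231689453125), (151.99937438964844, 93.84223175048828), 11.933648109436035)
wh ((524.8450317382812, -50.63311004638672), (153.3153839111328, 195.9893798828125), 11.938237190246582)
green 256.7142857142857 190.57142857142856 [528.94974071 -67.73469133] 7
```

View pics/box0.png

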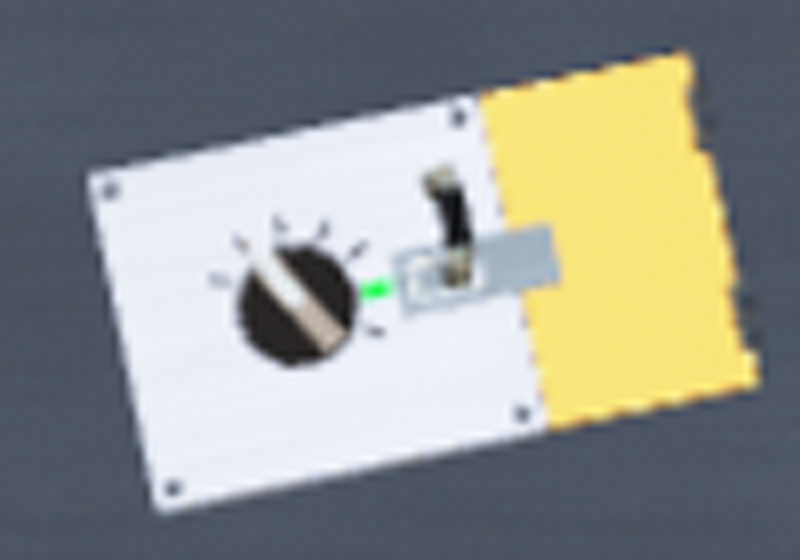

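View pics/dish0.png

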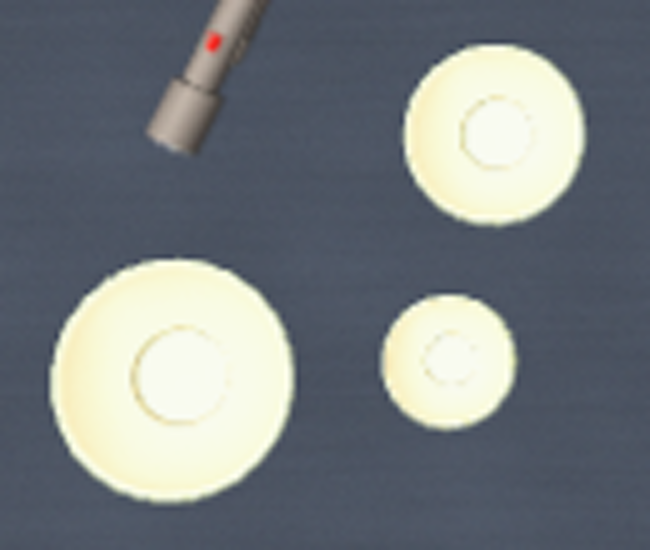

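The crop confirms the target dish: upper right one, (264,331) in the 800x600 view, measured 129 mm across, centre (456,250). The other two measure 174 and 95 mm. On the box, the dial's white half points up-left at about 118° from the green mark, so it sits in the 2.094 rad notch and needs 120° clockwise. The box centre is about (533,-88) with yaw 11.9°.

```bash
cat >> h.py <<'E'
def st():
    s=read_state(); r=R.from_quat(s['ee_rot']); m=r.as_matrix()
    print('t %.2f'%s['clock'],'pos',s['position'].round(1),'yaw x %.1f'%np.degrees(np.arctan2(m[1,0],m[0,0])),'y-axis',m[:,1].round(3),'w %.1f'%s['gripper_width'],'F',s['contact_force'].round(1),'M',s['wrist_torque'].round(2),'q',s['joints'].round(3))
    return s,r
def to(p,yaw=None):
    "tool-frame shift (m) to world p, and rotation vector to tool-down with jaw x at yaw deg (modulo 180)"
    s,r=st(); print('shift',(r.inv().apply(np.array(p)-s['position'])/1000).round(4))
    if yaw is not None:
        for a in(yaw,yaw+180):
            a=np.radians(a); x=np.array([np.cos(a),np.sin(a),0]); y=np.array([0,0,-1.]); t=R.from_matrix(np.c_[x,y,np.cross(x,y)])
            print('rot',(r.inv()*t).as_rotvec().round(3))
E
python3 -c "
from h import *
to([521,-32,230],132)"
```

```text
t 0.15 pos [ 150.2 -606.2  230.5] yaw x 103.9 y-axis [-0.     0.002 -1.   ] w 85.5 F [ 0.1 -0.1  0. ] M [0.01 0.03 0.01] q [-1.069  0.385  0.007 -0.    -1.194 -0.259]
shift [ 0.4683  0.0012 -0.498 ]
rot [ 0.    -0.49   0.002]
rot [-2.000e-03  2.651e+00  0.000e+00]
```

>>> {"method": "play_rows", "body": {
  "series": [
    [0, 0, 0, 0, 0.1, 0, 0.045],
    [0, 0, 0, 0, 0.1, 0, 0.045]
  ]
}}

```text
clock: 0.35
position: [150.0, -605.7, 229.4]
ee_rot: [0.49, 0.51, -0.508, -0.492]
contact_force: [0.2, -0.4, -0.1]
gripper_width: 59.1
```

```bash
python3 -c "
from h import *
to([521,-32,230],132)"
```

```text
t 0.35 pos [ 150.  -605.7  229.4] yaw x 92.1 y-axis [-0.001  0.004 -1.   ] w 59.1 F [ 0.2 -0.4 -0.1] M [-0.01  0.   -0.03] q [-1.069e+00  3.860e-01  6.000e-03 -1.000e-03 -1.194e+00 -4.650e-01]
shift [ 0.56    0.0011 -0.3913]
rot [ 0.    -0.697  0.004]
rot [-0.005  2.444  0.   ]
```

>>> {"method": "play_rows", "body": {
  "series": [
    [0, 0, 0, 0, -0.14, 0, 0.045],
    [0, 0, 0, 0, -0.14, 0, 0.045],
    [0, 0, 0, 0, -0.14, 0, 0.045],
    [0, 0, 0, 0, -0.14, 0, 0.045],
    [0, 0, 0, 0, -0.14, 0, 0.045],
    [0.011, 0, -0.039, 0, 0, 0, 0.045],
    [0.011, 0, -0.039, 0, 0, 0, 0.045],
    [0.011, 0, -0.039, 0, 0, 0, 0.045],
    [0.011, 0, -0.039, 0, 0, 0, 0.045],
    [0.011, 0, -0.039, 0, 0, 0, 0.045]
  ]
}}

```text
clock: 1.35
position: [253.3, -427.5, 224.3]
ee_rot: [0.277, 0.652, -0.646, -0.284]
contact_force: [0.3, -0.3, -0.6]
gripper_width: 44.9
```

>>> {"method": "play_rows", "body": {
  "series": [
    [0.011, 0, -0.039, 0, 0, 0, 0.045],
    [0.011, 0, -0.039, 0, 0, 0, 0.045],
    [0.011, 0, -0.039, 0, 0, 0, 0.045],
    [0.011, 0, -0.039, 0, 0, 0, 0.045],
    [0.011, 0, -0.039, 0, 0, 0, 0.045],
    [0.011, 0, -0.039, 0, 0, 0, 0.045],
    [0.011, 0, -0.039, 0, 0, 0, 0.045],
    [0.011, 0, -0.039, 0, 0, 0, 0.045]
  ]
}}

```text
clock: 2.15
position: [423.9, -136.8, 226.6]
ee_rot: [0.278, 0.652, -0.645, -0.285]
contact_force: [0.5, -0.2, 0.0]
gripper_width: 44.8
```

```bash
python3 -c "
from h import *
to([521,-32,230],132)"
```

```text
t 2.15 pos [ 423.9 -136.8  226.6] yaw x 133.1 y-axis [-0.005  0.013 -1.   ] w 44.8 F [ 0.5 -0.2  0. ] M [-0.03 -0.09  0.04] q [ 0.045  0.083 -0.403 -0.015 -1.089 -0.856]
shift [ 0.0101 -0.0024 -0.1425]
rot [0.005 0.02  0.013]
rot [ 0.021 -3.122 -0.008]
```

Shoulder offset makes q6 about -182° at the end of the dial turn, out of range, so I'll use the half-turn grasp instead.

>>> {"method": "play_rows", "body": {
  "series": [
    [0, 0, -0.036, 0, 0, 0, 0.045],
    [0.002, 0, -0.036, 0, 0, 0, 0.045],
    [0.004, 0, -0.036, 0, 0, 0, 0.045],
    [0.004, 0, -0.034, 0, 0, 0, 0.045],
    [0, 0, 0, 0, -0.149, 0, 0.045],
    [0, 0, 0, 0, -0.149, 0, 0.045],
    [0, 0, 0, 0, -0.149, 0, 0.045],
    [0, 0, 0, 0, -0.149, 0, 0.045],
    [0, 0, 0, 0, -0.149, 0, 0.045],
    [0, 0, 0, 0, -0.149, 0, 0.045]
  ]
}}

```text
clock: 3.15
position: [524.5, -20.9, 224.4]
ee_rot: [-0.035, 0.711, -0.701, 0.029]
contact_force: [-0.7, -0.3, 0.7]
gripper_width: 44.9
```

>>> {"method": "play_rows", "body": {
  "series": [
    [0, 0, 0, 0, -0.149, 0, 0.045],
    [0, 0, 0, 0, -0.149, 0, 0.045],
    [0, 0, 0, 0, -0.149, 0, 0.045],
    [0, 0, 0, 0, -0.149, 0, 0.045],
    [0, 0, 0, 0, -0.149, 0, 0.045],
    [0, 0, 0, 0, -0.149, 0, 0.045],
    [0, 0, 0, 0, -0.149, 0, 0.045],
    [0, 0, 0, 0, -0.149, 0, 0.045],
    [0, 0, 0, 0, -0.149, 0, 0.045],
    [0, 0, 0, 0, -0.149, 0, 0.045]
  ]
}}

```text
clock: 4.15
position: [521.7, -20.9, 221.1]
ee_rot: [0.506, -0.503, 0.487, -0.504]
contact_force: [-0.4, 0.6, 0.8]
gripper_width: 45.0
```

>>> {"method": "play_rows", "body": {
  "series": [
    [0, 0, 0, 0, -0.149, 0, 0.045],
    [0, 0, 0, 0, -0.149, 0, 0.045],
    [0, 0, 0, 0, -0.149, 0, 0.045],
    [0, 0, 0, 0, -0.149, 0, 0.045],
    [0, 0, 0, 0, -0.14, 0, 0.045],
    [0, 0, 0, 0, 0, 0, 0.045]
  ]
}}

```text
clock: 4.75
position: [520.1, -21.0, 219.2]
ee_rot: [-0.649, 0.286, -0.268, 0.652]
contact_force: [-0.3, 0.3, -0.1]
gripper_width: 45.0
```

Run:
```python
from h import *
to([521,-32,230],132)
c=get_image('wrist'); import pickle; pickle.dump(c,open('w1.pkl','wb'))
im=c['color'].copy()
for p in([521.2,-32.2,122],[528.7,-67.5,81],[555.7,-98.5,142]):
    u=proj(c,p); print(u); cv2.circle(im,(int(u[0]),int(u[1])),3,(255,0,255),1)
save('w1.png',cv2.resize(im,(800,600)))
```

```text
t 4.75 pos [520.1 -21.  219.2] yaw x -46.1 y-axis [-0.022  0.014 -1.   ] w 45.0 F [-0.3  0.3 -0.1] M [-0.03 -0.07  0.02] q [ 0.26   0.228 -0.242 -0.021 -1.118  2.085]
shift [ 0.0083 -0.011  -0.0071]
rot [-0.038 -3.109 -0.01 ]
rot [ 0.007  0.033 -0.025]
[268.46915183 204.81118599]
[297.81753266 211.05697719]
[356.93531079 237.59475423]
```

View pics/w1.png

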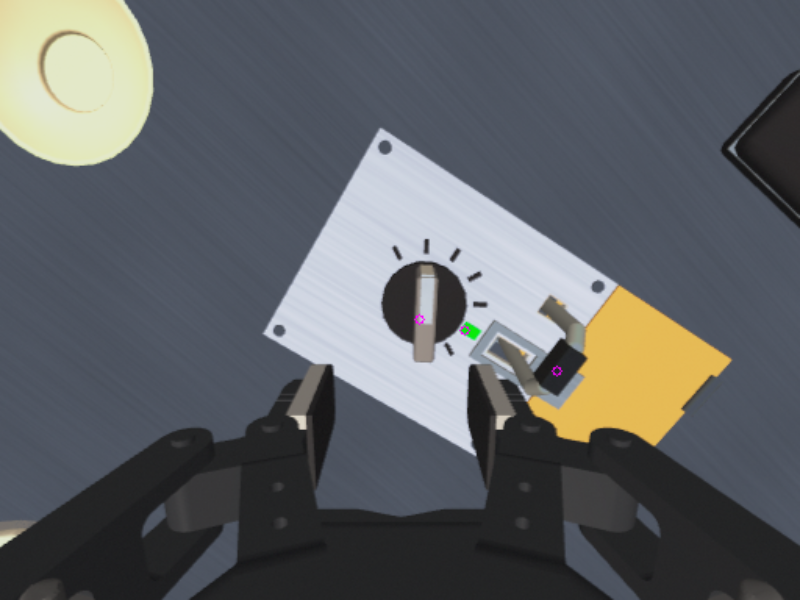

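The overlay lands within about 5 px. The paddle top is at about (425,315) against a predicted (420,320), and the green mark at (470,331) against (465,330). That shifts the dial about 2–3 mm along tool +x, so I'll take the mean. The paddle is in line with the jaws. Level the tool and descend.

>>> {"method": "play_rows", "body": {
  "series": [
    [0.005, 0, -0.0035, 0.004, 0.015, -0.013, 0.045],
    [0.005, 0, -0.0035, 0.003, 0.015, -0.012, 0.045],
    [0, 0.025, 0, 0, 0, 0, 0.045],
    [0, 0.025, 0, 0, 0, 0, 0.045],
    [0, 0, 0, 0, 0, 0, 0.045]
  ]
}}

```text
clock: 5.3
position: [522.5, -35.2, 168.7]
ee_rot: [-0.644, 0.29, -0.294, 0.644]
contact_force: [-0.2, 0.0, -0.0]
gripper_width: 45.1
```

```bash
python3 -c "
from h import *
to([522.5,-33.5,93],132)"
```

```text
t 5.30 pos [522.5 -35.2 168.7] yaw x -48.8 y-axis [ 0.006 -0.002 -1.   ] w 45.1 F [-0.2  0.  -0. ] M [-0.02  0.07  0.02] q [ 0.245  0.267 -0.337  0.004 -0.961  2.044]
shift [-0.0016  0.0757  0.0009]
rot [-0.008  3.128 -0.005]
rot [-0.003 -0.013  0.005]
```

>>> {"method": "play_rows", "body": {
  "series": [
    [-0.0015, 0.02, 0.001, -0.003, -0.013, 0.005, 0.045],
    [0, 0.02, 0, 0, 0, 0, 0.045],
    [0, 0.02, 0, 0, 0, 0, 0.045],
    [0, 0.013, 0, 0, 0, 0, 0.045],
    [0, 0.002, 0, 0, 0, 0, 0.045]
  ]
}}

```text
clock: 5.8
position: [526.6, -34.6, 97.4]
ee_rot: [-0.644, 0.285, -0.293, 0.646]
contact_force: [0.3, -0.6, 0.0]
gripper_width: 44.8
```

Run:
```python
from h import *
to([522.5,-33.5,93],132)
c=get_image('wrist'); save('w2.png',c['color'][130:384,100:420])
```

```text
t 5.80 pos [526.6 -34.6  97.4] yaw x -48.3 y-axis [ 0.011 -0.001 -1.   ] w 44.8 F [ 0.3 -0.6  0. ] M [-0.02  0.05  0.07] q [ 0.244  0.358 -0.418  0.005 -0.785  2.051]
shift [-0.0036  0.0043 -0.0024]
rot [-0.013  3.137 -0.011]
rot [-0.007 -0.005  0.008]
```

View pics/w2.png

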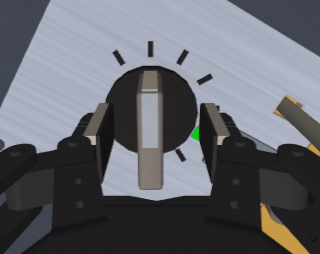

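The paddle stands between the open pads (crop centre 150 against finger middle 156), so it needs about -3 mm along x, which agrees with the drift in the state. Correct it and close.

>>> {"method": "play_rows", "body": {
  "series": [
    [-0.0035, 0.004, -0.0025, -0.007, -0.005, 0.008, 0.045],
    [0, 0, 0, 0, 0, 0, 0.01],
    [0, 0, 0, 0, 0, 0, 0.006],
    [0, 0, 0, 0, 0, 0, 0.006],
    [0, 0, 0, 0, 0, 0, 0.006],
    [0, 0, 0, 0, 0, 0, 0.006]
  ]
}}

```text
clock: 6.45
position: [524.1, -32.9, 96.9]
ee_rot: [-0.645, 0.286, -0.289, 0.647]
contact_force: [-0.1, 0.5, -2.5]
gripper_width: 11.0
```

```bash
python3 -c "
from h import *
to([522.5,-33.5,93],12)"
```

```text
t 6.45 pos [524.1 -32.9  96.9] yaw x -48.0 y-axis [ 0.006  0.002 -1.   ] w 11.0 F [-0.1  0.5 -2.5] M [-0.02 -0.01 -0.01] q [ 2.460e-01  3.570e-01 -4.190e-01 -1.000e-03 -7.890e-01  2.058e+00]
shift [-0.0006  0.0039 -0.0016]
rot [-0.004 -1.047  0.005]
rot [-0.006  2.094 -0.004]
```

>>> {"method": "play_rows", "body": {
  "series": [
    [0, 0, 0, 0, 0.11, 0, 0.006],
    [0, 0, 0, 0, 0.11, 0, 0.006],
    [0, 0, 0, 0, 0.11, 0, 0.006],
    [0, 0, 0, 0, 0.11, 0, 0.006],
    [0, 0, 0, 0, 0.11, 0, 0.006],
    [0, 0, 0, 0, 0.11, 0, 0.006],
    [0, 0, 0, 0, 0.11, 0, 0.006],
    [0, 0, 0, 0, 0.11, 0, 0.006],
    [0, 0, 0, 0, 0.11, 0, 0.006]
  ]
}}

```text
clock: 7.35
position: [524.3, -33.9, 96.9]
ee_rot: [0.42, -0.567, 0.569, -0.422]
contact_force: [0.3, 0.9, -3.0]
gripper_width: 11.2
```

```bash
python3 -c "
from h import *
to([522.5,-33.5,93],12)"
```

```text
t 7.35 pos [524.3 -33.9  96.9] yaw x -106.9 y-axis [ 0.005 -0.001 -1.   ] w 11.2 F [ 0.3  0.9 -3. ] M [-0.06  0.02 -0.03] q [ 0.246  0.357 -0.419  0.003 -0.79   1.028]
shift [ 0.0001  0.0039 -0.0018]
rot [-0.004 -2.075  0.005]
rot [-0.004  1.067 -0.003]
```

>>> {"method": "play_rows", "body": {
  "series": [
    [0, 0, 0, 0, 0.11, 0, 0.006],
    [0, 0, 0, 0, 0.11, 0, 0.006],
    [0, 0, 0, 0, 0.11, 0, 0.006],
    [0, 0, 0, 0, 0.11, 0, 0.006],
    [0, 0, 0, 0, 0.11, 0, 0.006],
    [0, 0, 0, 0, 0.11, 0, 0.006],
    [0, 0, 0, 0, 0.11, 0, 0.006],
    [0, 0, 0, 0, 0.11, 0, 0.006],
    [0, 0, 0, 0, 0.11, 0, 0.006],
    [0, 0, 0, 0, 0.04, 0, 0.006]
  ]
}}

```text
clock: 8.35
position: [523.4, -34.6, 97.0]
ee_rot: [0.072, -0.702, 0.705, -0.072]
contact_force: [0.2, 0.3, -1.8]
gripper_width: 10.7
```

```bash
python3 -c "
from h import *
to([522.5,-33.5,93],12)"
```

```text
t 8.35 pos [523.4 -34.6  97. ] yaw x -168.4 y-axis [ 0.001 -0.004 -1.   ] w 10.7 F [ 0.2  0.3 -1.8] M [0.3  0.01 0.08] q [ 0.246  0.358 -0.419  0.005 -0.795 -0.046]
shift [ 0.0006  0.004  -0.0013]
rot [-0.     3.135 -0.006]
rot [-0.004 -0.006  0.   ]
```

>>> {"method": "play_rows", "body": {
  "series": [
    [0, 0, 0, 0, 0, 0, 0.006],
    [0, 0, 0, 0, 0, 0, 0.045],
    [0, 0, 0, 0, 0, 0, 0.045],
    [0, 0, 0, 0, 0, 0, 0.045],
    [0, -0.03, 0, 0, 0, 0, 0.045],
    [0, -0.035, 0, 0, 0, 0, 0.045],
    [0, -0.035, 0, 0, 0, 0, 0.045],
    [0, -0.035, 0, 0, 0, 0, 0.045],
    [0, 0, 0, 0, 0, 0, 0.045]
  ]
}}

```text
clock: 9.25
position: [524.1, -35.2, 238.0]
ee_rot: [0.073, -0.701, 0.705, -0.073]
contact_force: [1.1, 0.6, -0.4]
gripper_width: 45.4
```

Run:
```python
from h import *
to([555.7,-98.5,230],102)
c=get_image('wrist'); import pickle; pickle.dump(c,open('w3.pkl','wb'))
for p in([523,-33.5,122],[530,-69,81],[555.7,-98.5,142]): print(proj(c,p)*800/512)
save('w3.png',cv2.resize(c['color'],(800,600)))
```

```text
t 9.25 pos [524.1 -35.2 238. ] yaw x -168.1 y-axis [ 0.001 -0.006 -1.   ] w 45.4 F [ 1.1  0.6 -0.4] M [0.03 0.   0.  ] q [ 0.246  0.209 -0.228  0.007 -1.134 -0.041]
shift [-0.0179  0.0084  0.0684]
rot [-0.005  1.569 -0.005]
rot [-0.005 -1.573  0.005]
[400.78118832 307.63280475]
[401.4354449  238.59924203]
[364.42366345 184.33278159]
```

View pics/w3.png

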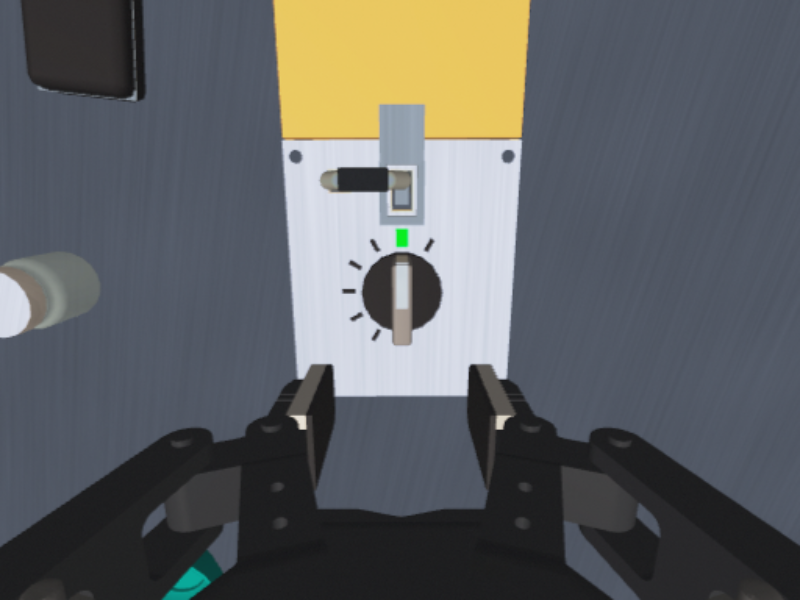

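The pointer lies on the green mark, with the dial at (402,290) and green at (402,238). The sleeve is at (362,179), about 5 px from the prediction. I'll locate it by ray, then rotate.

Run:
```python
from h import *
import pickle
c=pickle.load(open('w3.pkl','rb')); k=512/800
print(onz(c,362*k,179*k,142), onz(c,401.5*k,238*k,81))
```

```text
[ 557.3918415  -100.81359927  142.        ] [530.03968955 -69.39293031  81.        ]
```

>>> {"method": "play_rows", "body": {
  "series": [
    [0, 0, 0.034, 0, 0, 0, 0.04],
    [-0.018, 0, 0.034, 0, 0, 0, 0.04],
    [0, 0, 0, 0, -0.14, 0, 0.04],
    [0, 0, 0, 0, -0.14, 0, 0.04],
    [0, 0, 0, 0, -0.14, 0, 0.04],
    [0, 0, 0, 0, -0.14, 0, 0.04],
    [0, 0, 0, 0, -0.14, 0, 0.04],
    [0, 0, 0, 0, -0.14, 0, 0.04],
    [0, 0, 0, 0, -0.14, 0, 0.04],
    [0, 0, 0, 0, -0.14, 0, 0.04]
  ]
}}

```text
clock: 10.3
position: [549.2, -100.7, 223.1]
ee_rot: [-0.456, 0.551, -0.543, 0.44]
contact_force: [-0.5, -0.8, -0.5]
gripper_width: 39.5
```

>>> {"method": "play_rows", "body": {
  "series": [
    [0, 0, 0, 0, -0.14, 0, 0.04],
    [0, 0, 0, 0, -0.14, 0, 0.04],
    [0, 0, 0, 0, -0.12, 0, 0.04],
    [0, 0, 0, 0, 0, 0, 0.04]
  ]
}}

```text
clock: 10.7
position: [546.3, -100.8, 217.2]
ee_rot: [0.56, -0.451, 0.434, -0.543]
contact_force: [0.5, 0.0, 0.1]
gripper_width: 40.1
```

```bash
python3 -c "
from h import *
to([557,-100.5,190],102)"
```

```text
t 10.70 pos [ 546.3 -100.8  217.2] yaw x -77.5 y-axis [-0.035 -0.004 -0.999] w 40.1 F [0.5 0.  0.1] M [ 0.01 -0.1   0.01] q [ 0.109  0.295 -0.163  0.    -1.148  1.68 ]
shift [0.0022 0.0269 0.0114]
rot [-0.006 -3.132 -0.055]
rot [ 0.035  0.01  -0.004]
```

>>> {"method": "play_rows", "body": {
  "series": [
    [0.001, 0.01, 0.0055, 0.035, 0.01, -0.004, 0.04],
    [0.001, 0.01, 0.0055, 0, 0, 0, 0.04],
    [0, 0.015, 0, 0, 0, 0, 0.04],
    [0, 0, 0, 0, 0, 0, 0.04]
  ]
}}

```text
clock: 11.1
position: [556.5, -100.6, 177.8]
ee_rot: [0.549, -0.449, 0.446, -0.546]
contact_force: [-0.5, -0.6, -0.9]
gripper_width: 40.3
```

Run:
```python
from h import *
to([557.2,-100.6,114],102)
c=get_image('wrist'); print(proj(c,[557.2,-100.6,142])*800/512)
save('w4.png',cv2.resize(c['color'],(800,600)))
```

```text
t 11.10 pos [ 556.5 -100.6  177.8] yaw x -78.5 y-axis [-0.004 -0.001 -1.   ] w 40.3 F [-0.5 -0.6 -0.9] M [-0.03  0.07  0.03] q [ 0.108  0.331 -0.216  0.    -1.028  1.663]
shift [0.0002 0.0638 0.001 ]
rot [1.000e-03 3.132e+00 7.000e-03]
rot [ 0.004 -0.009 -0.   ]
[398.29355739 346.78400953]
```

View pics/w4.png

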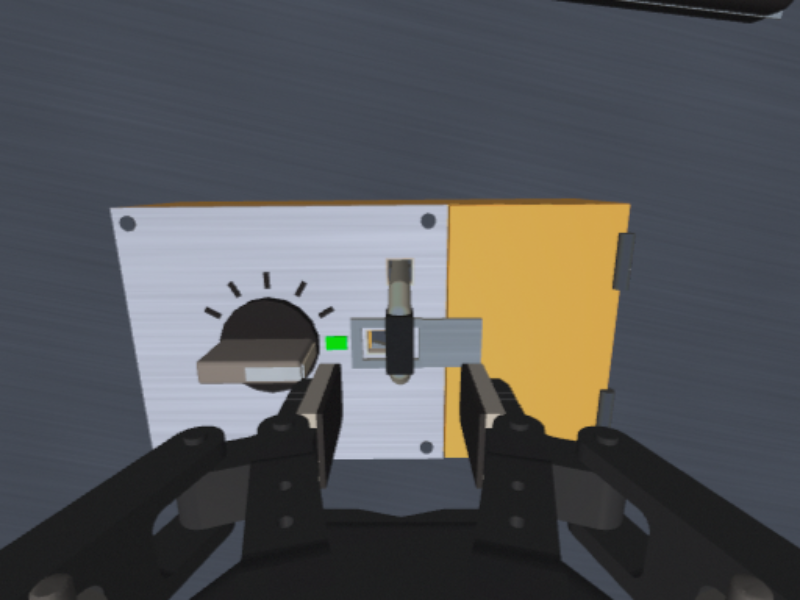

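The sleeve at (399,343) is centred between the pads and matches the prediction (398,347). Descend.

>>> {"method": "play_rows", "body": {
  "series": [
    [0, 0.018, 0.001, 0.004, -0.009, 0, 0.04],
    [0, 0.018, 0, 0, 0, 0, 0.04],
    [0, 0.015, 0, 0, 0, 0, 0.04],
    [0, 0, 0, 0, 0, 0, 0.04]
  ]
}}

```text
clock: 11.55
position: [561.7, -100.8, 129.3]
ee_rot: [-0.548, 0.443, -0.447, 0.55]
contact_force: [0.1, -0.0, 0.2]
gripper_width: 39.8
```

```bash
python3 -c "
from h import *
to([557.2,-100.6,114],102)"
```

```text
t 11.55 pos [ 561.7 -100.8  129.3] yaw x -78.0 y-axis [ 0.007 -0.002 -1.   ] w 39.8 F [ 0.1 -0.   0.2] M [ 0.02  0.04 -0.02] q [ 0.108  0.384 -0.274  0.003 -0.907  1.67 ]
shift [-0.0012  0.0153 -0.0045]
rot [-0.005  3.141 -0.01 ]
rot [-0.006 -0.001  0.003]
```

>>> {"method": "play_rows", "body": {
  "series": [
    [-0.001, 0.008, -0.0045, -0.006, 0, 0.003, 0.04],
    [0, 0.008, -0.001, 0, 0, 0, 0.04],
    [0, 0, 0, 0, 0, 0, 0.04],
    [0, 0, 0, 0, 0, 0, 0.006],
    [0, 0, 0, 0, 0, 0, 0.006],
    [0, 0, 0, 0, 0, 0, 0.006],
    [0, 0, 0, 0, 0, 0, 0.006],
    [0, 0, 0, 0, 0, 0, 0.006]
  ]
}}

```text
clock: 12.35
position: [558.1, -101.1, 115.6]
ee_rot: [-0.548, 0.444, -0.447, 0.55]
contact_force: [0.1, -0.0, -1.8]
gripper_width: 10.7
```

```bash
python3 -c "
from h import *
to([557.2,-100.6,250],102)"
```

```text
t 12.35 pos [ 558.1 -101.1  115.6] yaw x -78.1 y-axis [ 0.005 -0.    -1.   ] w 10.7 F [ 0.1 -0.  -1.8] M [-0.07 -0.09  0.01] q [ 1.070e-01  3.950e-01 -2.960e-01  1.000e-03 -8.740e-01  1.672e+00]
shift [-5.000e-04 -1.344e-01 -1.000e-04]
rot [-2.000e-03  3.141e+00 -8.000e-03]
rot [-0.005 -0.001  0.001]
```

>>> {"method": "play_rows", "body": {
  "series": [
    [0, -0.004, 0, 0, 0, 0, 0.006],
    [0, -0.004, 0, 0, 0, 0, 0.006],
    [0, -0.004, 0, 0, 0, 0, 0.006],
    [0, -0.004, 0, 0, 0, 0, 0.006],
    [0, -0.004, 0, 0, 0, 0, 0.006]
  ]
}}

```text
clock: 12.85
position: [557.1, -101.0, 136.2]
ee_rot: [-0.549, 0.445, -0.446, 0.55]
contact_force: [0.0, -0.1, -2.4]
gripper_width: 10.8
```

```bash
python3 -c "
from h import *
to([558.1,-101.1,250],102)"
```

```text
t 12.85 pos [ 557.1 -101.   136.2] yaw x -78.1 y-axis [ 0.003  0.    -1.   ] w 10.8 F [ 0.  -0.1 -2.4] M [ 0.04 -0.02  0.01] q [ 0.107  0.371 -0.273  0.    -0.924  1.672]
shift [ 0.0004 -0.1138  0.0013]
rot [-1.00e-03  3.14e+00 -5.00e-03]
rot [-0.003 -0.002  0.   ]
```

Rising freely (20 mm, only the shackle's weight felt). Continue straight up with small corrections.

>>> {"method": "play_rows", "body": {
  "series": [
    [0, -0.005, 0.001, -0.003, 0, 0, 0.006],
    [0, -0.005, 0.0005, 0, 0, 0, 0.006],
    [0, -0.005, 0.0005, 0, 0, 0, 0.006],
    [0, -0.005, 0.0005, 0, 0, 0, 0.006],
    [0, -0.005, 0.0005, 0, 0, 0, 0.006]
  ]
}}

```text
clock: 13.35
position: [560.1, -100.3, 163.6]
ee_rot: [0.549, -0.445, 0.445, -0.549]
contact_force: [-0.6, 0.4, -2.5]
gripper_width: 10.4
```

```bash
python3 -c "
from h import *
to([558.1,-101.1,250],102)"
```

```text
t 13.35 pos [ 560.1 -100.3  163.6] yaw x -78.1 y-axis [-0. -0. -1.] w 10.4 F [-0.6  0.4 -2.5] M [0.01 0.18 0.06] q [ 0.108  0.348 -0.229  0.    -0.993  1.671]
shift [ 0.0004 -0.0864 -0.0021]
rot [-1.00e-03  3.14e+00  1.00e-03]
rot [ 0.    -0.002  0.   ]
```

>>> {"method": "play_rows", "body": {
  "series": [
    [0, -0.005, -0.001, 0, 0, 0, 0.006],
    [0, -0.005, -0.0005, 0, 0, 0, 0.006],
    [0, -0.005, 0, 0, 0, 0, 0.006],
    [0, -0.005, 0, 0, 0, 0, 0.006],
    [0, -0.005, 0, 0, 0, 0, 0.006]
  ]
}}

```text
clock: 13.85
position: [558.5, -100.6, 190.9]
ee_rot: [0.549, -0.445, 0.446, -0.549]
contact_force: [-0.8, 0.7, -1.9]
gripper_width: 11.2
```

```bash
python3 -c "
from h import *
to([558.1,-101.1,250],102)"
```

```text
t 13.85 pos [ 558.5 -100.6  190.9] yaw x -78.1 y-axis [ 0. -0. -1.] w 11.2 F [-0.8  0.7 -1.9] M [ 0.01 -0.01 -0.01] q [ 0.107  0.32  -0.196  0.    -1.054  1.671]
shift [ 0.0005 -0.0591 -0.0005]
rot [-1.00e-03  3.14e+00  0.00e+00]
rot [ 0.    -0.002  0.   ]
```

>>> {"method": "play_rows", "body": {
  "series": [
    [0, -0.012, 0, 0, 0, 0, 0.006],
    [0, -0.015, 0, 0, 0, 0, 0.006],
    [0, -0.015, 0, 0, 0, 0, 0.006],
    [0, -0.012, 0, 0, 0, 0, 0.006],
    [-0.012, 0, -0.001, 0, 0, 0, 0.006],
    [-0.025, 0, -0.002, 0, 0, 0, 0.006],
    [-0.025, 0, -0.002, 0, 0, 0, 0.006],
    [-0.025, 0, -0.002, 0, 0, 0, 0.006],
    [-0.025, 0, -0.002, 0, 0, 0, 0.006]
  ]
}}

```text
clock: 14.75
position: [525.2, 10.2, 250.7]
ee_rot: [-0.547, 0.446, -0.448, 0.548]
contact_force: [0.2, 1.5, -1.6]
gripper_width: 10.7
```

```bash
python3 -c "
from h import *
to([456,250,240],102)"
```

```text
t 14.75 pos [525.2  10.2 250.7] yaw x -78.4 y-axis [ 0.002  0.    -1.   ] w 10.7 F [ 0.2  1.5 -1.6] M [0.03 0.02 0.04] q [ 3.290e-01  1.990e-01 -2.050e-01  1.000e-03 -1.164e+00  1.444e+00]
shift [-0.2488  0.0106 -0.0196]
rot [-1.000e-03  3.134e+00 -4.000e-03]
rot [-0.002 -0.007  0.   ]
```

>>> {"method": "play_rows", "body": {
  "series": [
    [-0.026, 0, -0.002, 0, 0, 0, 0.006],
    [-0.026, 0, -0.002, 0, 0, 0, 0.006],
    [-0.026, 0, -0.002, 0, 0, 0, 0.006],
    [-0.026, 0, -0.002, 0, 0, 0, 0.006],
    [-0.026, 0, -0.002, 0, 0, 0, 0.006],
    [-0.026, 0, -0.002, 0, 0, 0, 0.006],
    [-0.026, 0, -0.002, 0, 0, 0, 0.006],
    [-0.022, 0, -0.002, 0, 0, 0, 0.006],
    [-0.012, 0, -0.001, 0, 0, 0, 0.006],
    [0, 0, 0, 0, 0, 0, 0.006]
  ]
}}

```text
clock: 15.75
position: [453.6, 232.4, 249.4]
ee_rot: [0.55, -0.446, 0.444, -0.549]
contact_force: [-0.3, 0.2, -1.0]
gripper_width: 11.3
```

```bash
python3 -c "
from h import *
to([456,250,167],102)"
```

```text
t 15.75 pos [453.6 232.4 249.4] yaw x -78.0 y-axis [-0.003  0.001 -1.   ] w 11.3 F [-0.3  0.2 -1. ] M [-0.04 -0.    0.01] q [ 0.791  0.175 -0.237 -0.003 -1.16   0.99 ]
shift [-0.0166  0.0825  0.0063]
rot [3.000e-03 3.141e+00 5.000e-03]
rot [ 0.003 -0.001 -0.002]
```

>>> {"method": "play_rows", "body": {
  "series": [
    [-0.009, 0, 0.002, 0, 0, 0, 0.006],
    [-0.008, 0, 0.002, 0, 0, 0, 0.006],
    [0, 0.015, 0, 0, 0, 0, 0.006],
    [0, 0.018, 0, 0, 0, 0, 0.006],
    [0, 0.018, 0, 0, 0, 0, 0.006],
    [0, 0.015, 0, 0, 0, 0, 0.006],
    [0, 0.005, 0, 0, 0, 0, 0.006],
    [0, 0, 0, 0, 0, 0, 0.006],
    [0, 0, 0, 0, 0, 0, 0.006]
  ]
}}

```text
clock: 16.65
position: [456.6, 250.8, 177.4]
ee_rot: [-0.548, 0.447, -0.446, 0.549]
contact_force: [0.5, 0.7, -1.8]
gripper_width: 11.1
```

Run:
```python
from h import *
to([456,250,167],102)
t=get_image('top')['color'][140:260,120:320]; s=get_image('scene')['color']; w=get_image('wrist')['color']
a=cv2.resize(s[100:240,190:350],(400,350),interpolation=cv2.INTER_CUBIC); b=cv2.resize(w,(400,350)); d=cv2.resize(t,(400,240))
o=np.zeros((590,800,3),np.uint8); o[:350,:400]=a;o[:350,400:]=b;o[350:590,:400]=d; save('fin.png',o)
```

```text
t 16.65 pos [456.6 250.8 177.4] yaw x -78.3 y-axis [-0.001  0.002 -1.   ] w 11.1 F [ 0.5  0.7 -1.8] M [ 0.01  0.01 -0.04] q [ 0.813  0.256 -0.325 -0.002 -0.988  0.962]
shift [ 0.0007  0.0104 -0.0007]
rot [3.000e-03 3.135e+00 0.000e+00]
rot [ 0.    -0.006 -0.002]
```

View pics/fin.png

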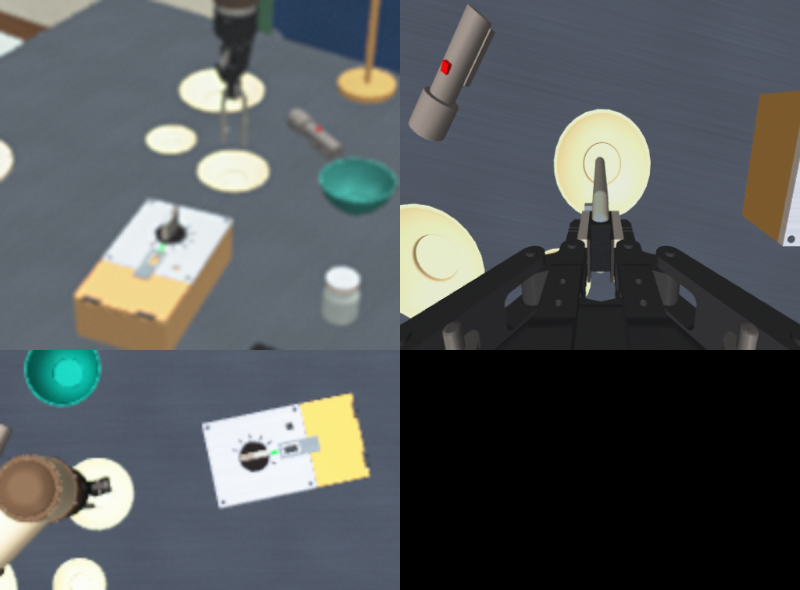

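The final views agree. The shackle hangs upright above the middle of the 130 mm dish with its legs at scene crop (222–245, 95–145), dish at (233,170). The pointer is at the green mark, the lid is shut, and the holes are empty. Hand in.

```bash
python3 -c "
from h import *
s,r=st(); print(abs(s['joint_vel']).max()); print(job_done())"
```

```text
t 16.80 pos [456.6 251.  177.8] yaw x -78.3 y-axis [ 0.     0.003 -1.   ] w 10.7 F [ 0.2 -0.5 -1.5] M [-0.08  0.01  0.01] q [ 0.813  0.256 -0.325 -0.002 -0.988  0.962]
0.006646332472144555
the job is handed in; nothing more can be done
None
```

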